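Open the push-and-turn safety cap of a leaning can

ROBOT

A 6-joint arm with a two-finger parallel gripper is mounted at the origin on a cart in front of the work surface, level with it; the furniture and walls round the work are solid. World frame = base frame: x ahead of the robot, y to its left, z up, the work surface at z = 0. Lengths are in m, angles in degrees, forces in N, time in s.
With the tool pointing down it reaches from about 0.35 to 0.775 m from the base axis. Payload 7.3 kg.
Tool frame: the origin (TCP) lies between the finger pads; the fingertips stand 17 mm ahead of it and the grasp point (between the pads) lies 2 mm behind it (manip.nose_length is the distance from the TCP to the fingertips, in m); z points along the fingers, y is the line along which they close (so a half turn about z gives the same grasp; the last joint's range is limited). The gripper opens to 92 mm and grips with 3 to 60 N. Pads are 19 mm wide; open, the fingers measure 130 mm over their backs; the gripper's body (75 mm by 190 mm) begins 47 mm behind the grasp point.
Start: joints at [65.088, 19.595, 87.324, -0, 73.075, -8.365], TCP at [0.15, 0.503, 0.244] pointing down, gripper open.
Joint ranges: [-145.02, 145.02], [-44.19, 115.74], [2.07, 154.8], [-57.11, 237.11], [16.16, 152.29], [-177.93, 177.93]. Speed limits (degrees/s): [147.25, 147.25, 180, 180, 180, 180].

INTERFACE

Orientations are given as [roll, pitch, yaw] about the fixed x, y, z axes, in that order (R = Rz(yaw) Ry(pitch) Rx(roll)).
In Python, from station import manip gives the robot as it stands. The module is installed in compiled form; this text tells all that it offers.
- The arm moves only by the shell command python3 -m handwheel 'ROWS' [FORCE]. ROWS is text: rows parted by semicolons, each of 5 numbers parted by spaces: the opening, from 0 (shut) to 1 (fully open), then the shift along the world's x, y, z in units of 60 mm (1.0 is 60 mm), then the turn about the world's z in units of 8 degrees (1.0 is 8 degrees). A call has exactly 8 rows; each row is the pose to reach, as a shift and turn from the pose commanded when the call began; what a row does not reach only later rows make up. A row lasts 1/8 s, in which the tool goes at most 62.5 mm and 10.7 degrees, less where a joint would pass 70% of its speed; a pose out of reach is approached as far as the arm can. A call with a gripper value outside its range is refused whole. The fingers move at their own pace and stop on an object; FORCE is the grip in N (left out, the last holds). Time passes only in rows, so rows that repeat a pose let the fingers close, or fill a call up. It gives the time, the measured TCP pose, the force, the opening and the grip force at its end, in the units of the state.
- manip.get_obs(): the state, without advancing time (a new reading comes with each control period).
- manip.grab_frame(name): name is "side" or "top" or "wrist"; returns a dict with "color" (400x640x3 uint8, blue, green, red), "fx", "fy", "cx", "cy" (pixels), "pose" (4x4, takes a point from camera to world coordinates). Camera axes: x right, y down, z forward; pixel columns grow to the right and rows downward; lengths in m; the calibration is good to about 2 mm. A picture is of the moment at which its call begins. There is no depth.
- manip.finish_job(): hands the job in; it is judged then, once.
The state is a dict: "time": time; "joint_pos": joint angles; "dq": joint speeds; "tau": joint torques, N m; "ee_pos": TCP position; "eef_rot": TCP orientation; "ft_force": force on the tool from outside, world axes, zero at the start; "moment": the same for the moment, N m; "opening": finger opening in m; "grip_force": force on a finger pad.
Only numpy, scipy, OpenCV 4.12 (cv2) and the standard library are available. Lean on these libraries where they do the work, as an engineer would, in place of code of your own. Each camera call takes 0.05 s, during which the arm holds its last target. There are 200 camera calls.

TASK

Open the blue safety cap on its leaning can: push the cap right down along the can's slope, keep it down and turn it anticlockwise to its stop, where the arrow on its white button points at the green stripe, then let go so that the cap springs back up. Keep the can with the orange cap closed and do not disturb the loose things on the bench.

Things in the scene. Friction and masses are not known exactly. Their poses are not given: they have to be found in the camera images.
- blue_can: White can with blue cap in a plywood cradle, all fixed to the bench. Can 76 mm across, 112 mm tall, leaning 30 deg, top towards the cradle's -x (about towards the robot). Origin: under the centre of the 165 x 118 mm base plate, z up. Can's shoulder, 43 to 55 mm below the cap's top along the can's axis, bears a red (closed) and a green (open) stripe 50 deg apart, on the robot's side.
- blue_cap_top (a point): Centre of the top face of the blue cap: round ribbed shell, 44 mm diameter, 32 mm tall. z = the can's axis, out of the cap, 30 deg from vertical; x and y do not turn with the cap. It moves with the cap when pressed. In the face sits a white button, 19 mm across, level with it at rest, with a black arrow; it belongs to the inner cap and is not pressed down.
- blue_press (a joint): How far the blue cap's shell is pressed towards its can along the can's axis: 0 sprung up, 0.007 m fully down. Spring: 4 N at the start of travel, 11 N fully down; springs back when let go.
- blue_lock (a joint): Angle of the blue can's inner cap, shown by the arrow: 0 at the red stripe (closed), 0.87 rad at the green stripe (open, end stop); grows anticlockwise seen from above the cap. Takes 0.15 N m, stays where left.
- blue_shell (a joint): Angle of the blue cap's outer shell (rad, anticlockwise positive, any start). Unpressed it spins idly. Pressed more than 3 mm, its lugs catch and turn the inner cap, after up to 0.55 rad of idle turning. If lugs meet head on, the shell stops 3 mm down and drops home once turned a little while pressed.
- orange_can: White can with orange cap in a plywood cradle, all fixed to the bench. Can 76 mm across, 112 mm tall, leaning 30 deg, top towards the cradle's -x (about towards the robot). Origin: under the centre of the 165 x 118 mm base plate, z up. Can's shoulder, 43 to 55 mm below the cap's top along the can's axis, bears a red (closed) and a green (open) stripe 50 deg apart, on the robot's side.
- orange_cap_top (a point): Centre of the top face of the orange cap: round ribbed shell, 44 mm diameter, 32 mm tall. z = the can's axis, out of the cap, 30 deg from vertical; x and y do not turn with the cap. It moves with the cap when pressed. In the face sits a white button, 19 mm across, level with it at rest, with a black arrow; it belongs to the inner cap and is not pressed down.
- orange_press (a joint): How far the orange cap's shell is pressed towards its can along the can's axis: 0 sprung up, 0.007 m fully down. Spring: 4 N at the start of travel, 11 N fully down; springs back when let go.
- orange_lock (a joint): Angle of the orange can's inner cap, shown by the arrow: 0 at the red stripe (closed), 0.87 rad at the green stripe (open, end stop); grows anticlockwise seen from above the cap. Takes 0.15 N m, stays where left.
- orange_shell (a joint): Angle of the orange cap's outer shell (rad, anticlockwise positive, any start). Unpressed it spins idly. Pressed more than 3 mm, its lugs catch and turn the inner cap, after up to 0.55 rad of idle turning. If lugs meet head on, the shell stops 3 mm down and drops home once turned a little while pressed.
- tape_ring: Loose roll of black electrical tape lying flat, 62 x 59 x 19 mm; origin at the centre of its underside.
- small_box: Loose small blue cardboard box, 52 x 72 x 44 mm; origin at the centre of its underside.
- screwdriver: Loose short screwdriver with a black handle, 29 x 127 x 27 mm; origin under its middle.

How it is judged:
By the outcome, as a careful person would: the job done as asked, in the order asked, and still so for the second after the job is handed in, with the robot touching nothing.
It also fails if it takes over 38 s, if anything falls off the work surface, if the arm or the gripper's body presses on something with over 40 N, if the wrist force passes 120 N, or if a joint passes its speed limit or range.

## Working session

There is one attempt and no reset: what is moved stays moved. The work goes in short steps, Python scripts to look and compute and a shell command to move; the robot and the scene stay as the last step left them, time stands still between calls to the robot, and variables do not carry over. Pictures are saved under pics/ and viewed, at most 10 in all, crops included, and the job is handed in when it is done.

```bash
mkdir -p pics; python3 - <<'E'
from station import manip
import cv2,numpy as np
o=manip.get_obs();print(o['time'],o['ee_pos'],o['eef_rot'],o['opening'],manip.nose_length)
for n in("side","top"):
    f=manip.grab_frame(n);cv2.imwrite(f"pics/{n}0.png",f["color"])
    print(n,f['fx'],f['fy'],f['cx'],f['cy'],np.round(f['pose'],4).tolist())
E
```

```text
0.0 [0.14932419 0.50293261 0.24304677] [-1.79914137e+02 -1.31352666e-02  1.63455140e+02] 0.09172847444650302 0.017
side 454.05184879499893 454.05184879499893 321.0701669852534 199.76396764608148 [[-0.9993, -0.0297, 0.0208, 0.4598], [-0.0325, 0.4826, -0.8752, 1.0115], [0.016, -0.8753, -0.4833, 0.5952], [0.0, 0.0, 0.0, 1.0]]
top 453.68233655424535 453.68233655424535 312.6533245165538 196.24644929146186 [[-0.0206, -0.991, 0.1326, 0.3332], [-0.9998, 0.021, 0.0019, 0.1566], [-0.0047, -0.1326, -0.9912, 1.2259], [0.0, 0.0, 0.0, 1.0]]
```

View pics/side0.png

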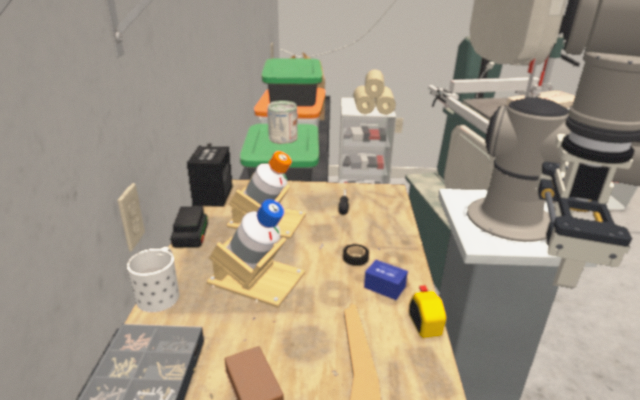

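View pics/top0.png

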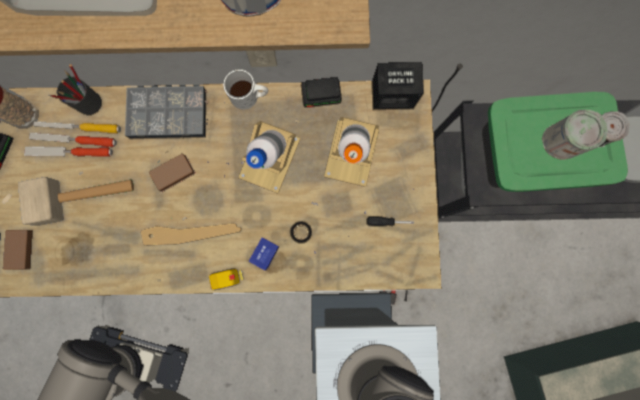

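The side view shows the blue cap at about (270,212), with the orange one behind it at (280,162). In the top view blue is at (257,158) and orange at (353,153). The blue cradle's plate corners there are roughly (256,123), (298,135), (280,190) and (239,177).

```bash
cat >h.py <<'E'
import numpy as np,cv2
from station import manip
def ray(f,u,v):
    d=np.array([(u-f['cx'])/f['fx'],(v-f['cy'])/f['fy'],1.]);P=f['pose'];d=P[:3,:3]@d
    return P[:3,3],d/np.linalg.norm(d)
def plane(f,u,v,z):
    o,d=ray(f,u,v);return o+d*(z-o[2])/d[2]
def tri(rs):
    A=sum(np.eye(3)-np.outer(d,d) for o,d in rs);b=sum((np.eye(3)-np.outer(d,d))@o for o,d in rs)
    return np.linalg.solve(A,b)
def button(f,c,r=22):
    "centroid of cap blob (hull filled) and of the white button inside it"
    im=f['color'];h=cv2.cvtColor(im,cv2.COLOR_BGR2HSV)
    m=cv2.inRange(h,(100,140,60),(125,255,255));k=np.zeros_like(m);cv2.circle(k,c,r,255,-1);m&=k
    cs=max(cv2.findContours(m,cv2.RETR_EXTERNAL,cv2.CHAIN_APPROX_NONE)[0],key=cv2.contourArea)
    hull=np.zeros_like(m);cv2.drawContours(hull,[cv2.convexHull(cs)],-1,255,-1)
    hull=cv2.erode(hull,np.ones((3,3)));w=hull&cv2.inRange(h,(0,0,110),(180,110,255))
    cen=lambda a:[float(x.mean()) for x in np.nonzero(a)[::-1]]
    return cen(m),cen(w),int((w>0).sum())
E
python3 - <<'E'
from h import *
T=manip.grab_frame("top");S=manip.grab_frame("side")
a=button(T,(257,158));b=button(S,(270,212));print(a,b)
print("button",tri([ray(T,*a[1]),ray(S,*b[1])]),"cap",tri([ray(T,*a[0]),ray(S,*b[0])]))
c=[plane(T,*p,.01) for p in[(256,123),(298,135),(280,190),(239,177)]];c=np.array(c)
print(np.round(c,3),c.mean(0))
for i,j in((2,1),(3,0)):
    d=c[j]-c[i];print(np.degrees(np.arctan2(d[1],d[0])),np.linalg.norm(d))
ims=[cv2.resize(T['color'][110:205,210:310],(500,475),interpolation=3)]
cv2.imwrite("pics/z1.png",cv2.hconcat([ims[0],cv2.resize(S['color'][190:270,240:290],(297,475),interpolation=3)]))
E
```

```text
([256.63235294117646, 157.34313725490196], [254.25454545454545, 159.36363636363637], 55) ([268.9625, 213.775], [273.10526315789474, 207.4078947368421], 76)
button [0.56396264 0.29415379 0.18010613] cap [0.57248878 0.29056702 0.16409669]
[[0.704 0.311 0.01 ]
 [0.667 0.196 0.01 ]
 [0.515 0.247 0.01 ]
 [0.553 0.358 0.01 ]] [0.60958322 0.27807213 0.01      ]
-18.635468948931695 0.1604609746770492
-17.302418518458968 0.15767889848181438
```

View pics/z1.png

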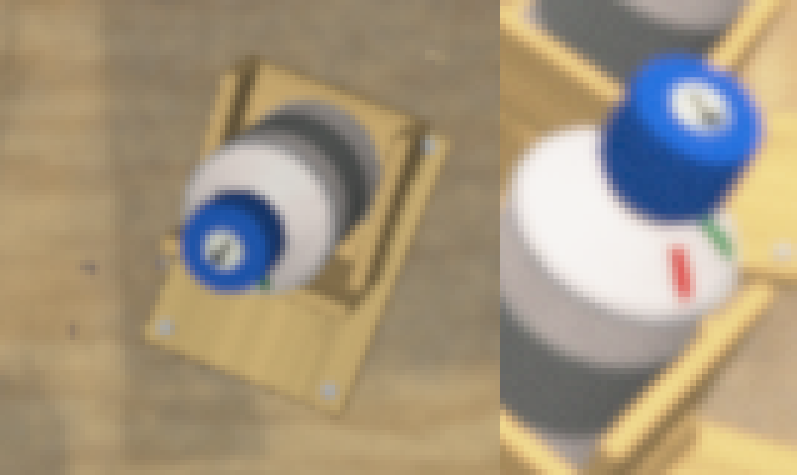

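The cradle's +x points at about −18°, so the can leans towards azimuth 162° and the cap top is near (0.564, 0.294, 0.180). The jaws already close across the lean. I'll hover over the cap with the jaws turned clockwise, then look with the wrist camera.

```bash
python3 -m handwheel '1 0.9 -0.45 0 -0.4; 1 1.8 -0.9 0 -0.8; 1 2.7 -1.35 0 -1.2; 1 3.6 -1.8 0 -1.6; 1 4.5 -2.25 0 -2; 1 5.4 -2.7 0 -2.4; 1 6.2 -3.1 0 -2.7; 1 7 -3.5 0 -2.7' 40
python3 - <<'E'
from h import *
f=manip.grab_frame("wrist");T=manip.grab_frame("top");S=manip.grab_frame("side");o=manip.get_obs();print(o['time'],o['ee_pos'],o['eef_rot'],o['joint_pos'])
cv2.imwrite("pics/w1.png",f['color'])
P=np.linalg.inv(f['pose'])@np.array([.564,.294,.18,1]);u=(P[0]/P[2]*f['fx']+f['cx'],P[1]/P[2]*f['fy']+f['cy']);print(u)
E
```

```text
time: 1.2
ee_pos: [0.571, 0.2922, 0.2435]
eef_rot: [-180.0, -0.0, 141.8]
ft_force: [-0.0, 0.7, 0.2]
opening: 0.0919
grip_force: 0.0
1.35 [0.57119401 0.29140641 0.24244254] [-1.79933176e+02 -3.18266487e-02  1.41642506e+02] [ 2.01902067e+01  3.22408771e+01  6.71049423e+01 -7.81941187e-03
  8.07277929e+01 -3.14510531e+01]
(np.float64(314.96561570998966), np.float64(214.13819137389225))
```

View pics/w1.png

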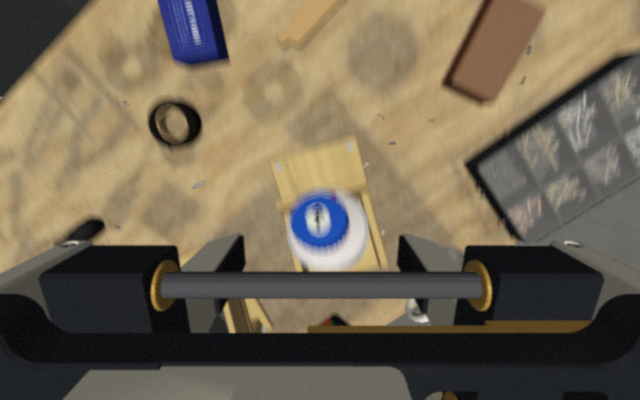

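The wrist view shows the button at about (318,218), against a prediction of (315,214). The cap lies between the jaws with the arrow pointing up the picture.

```bash
python3 - <<'E'
from h import *
f=manip.grab_frame("wrist");a=button(f,(318,220),34);print(a, plane(f,*a[1],.18),f['pose'][:3,3])
E
```

```text
([319.4995219885277, 215.7982791586998], [317.3083900226757, 213.58049886621316], 441) [0.56462306 0.29511423 0.18      ] [0.51163144 0.34062409 0.3836106 ]
```

```bash
python3 -m handwheel '0.9 -0.05 0.03 -0.4 0; 0.8 -0.05 0.03 -0.8 0; 0.8 -0.05 0.03 -1.1 0; 0.8 -0.05 0.03 -1.19 0; 0.45 -0.05 0.03 -1.19 0; 0.2 -0.05 0.03 -1.19 0; 0.2 -0.05 0.03 -1.19 0; 0.2 -0.05 0.03 -1.19 0' 35
```

```text
time: 2.4
ee_pos: [0.5662, 0.2946, 0.173]
eef_rot: [-180.0, 0.0, 141.9]
ft_force: [-3.7, -2.3, 2.3]
opening: 0.0445
grip_force: 34.4
```

```bash
python3 -m handwheel '0.2 0.02 -0.01 -0.04 0; 0.2 0.04 -0.02 -0.08 0; 0.2 0.07 -0.025 -0.13 0; 0.2 0.07 -0.025 -0.13 0; 0.2 0.07 -0.025 -0.13 1; 0.2 0.07 -0.025 -0.13 2; 0.2 0.07 -0.025 -0.13 2; 0.2 0.07 -0.025 -0.13 2' 60
```

```text
time: 3.4
ee_pos: [0.5679, 0.2916, 0.1685]
eef_rot: [-179.7, -0.2, 157.8]
ft_force: [-20.8, -11.2, 28.8]
opening: 0.0428
grip_force: 59.7
```

```bash
python3 -m handwheel '0.2 0 0 -0.01 0.8; 0.2 0 0 -0.02 1.6; 0.2 0 0 -0.03 2.4; 0.2 0 0 -0.03 3.2; 0.2 0 0 -0.03 4; 0.2 0 0 -0.03 4.5; 0.2 0 0 -0.03 4.5; 0.2 0 0 -0.03 4.5'
python3 - <<'E'
from h import *
T=manip.grab_frame("side");f=manip.grab_frame("wrist")
cv2.imwrite("pics/z2.png",cv2.hconcat([cv2.resize(T['color'][180:270,230:330],(400,360),interpolation=3),cv2.resize(f['color'][170:260,270:370],(400,360),interpolation=3)]))
E
```

```text
time: 4.4
ee_pos: [0.5686, 0.2865, 0.1671]
eef_rot: [-179.3, -0.4, -166.3]
ft_force: [-21.1, -25.1, 34.1]
opening: 0.0446
grip_force: 67.1
```

View pics/z2.png

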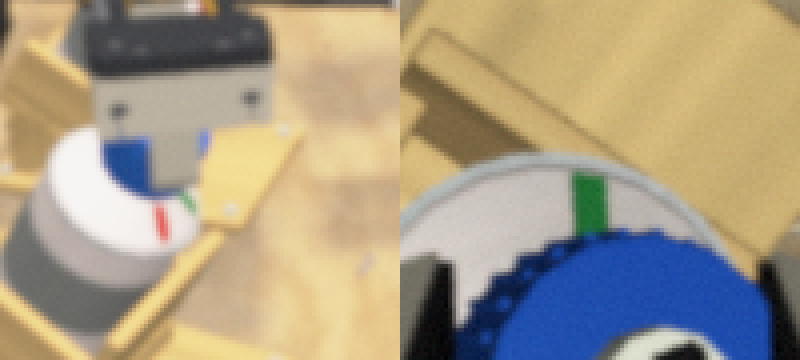

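The side crop shows the finger on the pressed cap next to the red and green stripes. The wrist crop shows the green stripe straight up the picture, but the arrow on the white button is cut off at the bottom edge, so I'll crop lower.

```bash
python3 - <<'E'
from h import *
f=manip.grab_frame("wrist")
cv2.imwrite("pics/z3.png",cv2.resize(f['color'][190:280,250:390],(700,450),interpolation=3))
E
```

```text
(no output)
```

View pics/z3.png

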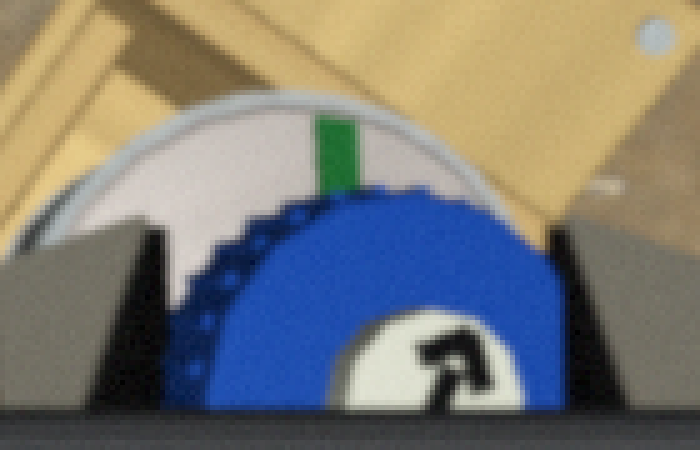

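The cap is down, since the button stands proud. The arrow points right of the direction to the green stripe, so it is only partly turned. I'll release, take the jaws back clockwise above the cap, and check.

```bash
python3 -m handwheel '0.9 0 0 0 0; 0.9 -0.07 0.02 0.1 0; 0.9 -0.07 0.02 0.6 -1; 0.9 -0.07 0.02 1.1 -2.3; 0.9 -0.07 0.02 1.1 -3.6; 0.9 -0.07 0.02 1.1 -4.9; 0.9 -0.07 0.02 1.1 -6; 0.9 -0.07 0.02 1.1 -6'
python3 - <<'E'
from h import *
f=manip.grab_frame("wrist");a=button(f,(318,220),36);print(a, plane(f,*a[1],.18))
x,y=map(int,a[1]);cv2.imwrite("pics/z4.png",cv2.resize(f['color'][y-55:y+55,x-70:x+70],(700,550),interpolation=3));print(x,y)
E
```

```text
time: 5.55
ee_pos: [0.5665, 0.2954, 0.2287]
eef_rot: [180.0, -0.0, 146.0]
ft_force: [-0.2, -1.3, 0.8]
opening: 0.0826
grip_force: 0.0
([318.0337236533958, 227.85573770491803], [316.901185770751, 228.39328063241106], 506) [0.56505349 0.29497639 0.18      ]
316 228
```

View pics/z4.png

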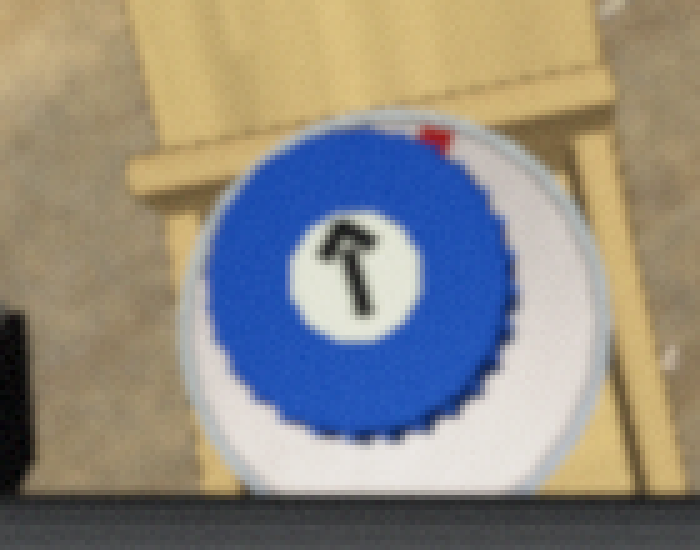

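The arrow points about 11° left of up and the red stripe, at (435,140), is about 12° right of up. So the cap has turned roughly 25° of its 50°, and it has sprung up. Now I'll regrip for a second stroke.

```bash
python3 -m handwheel '0.8 0.02 -0.03 -0.4 0; 0.8 0.02 -0.03 -0.8 0; 0.8 0.02 -0.03 -0.94 0; 0.5 0.02 -0.03 -0.94 0; 0.2 0.02 -0.03 -0.94 0; 0.2 0.02 -0.03 -0.94 0; 0.2 0.02 -0.03 -0.94 0; 0.2 0.02 -0.03 -0.94 0' 60
python3 -m handwheel '0.2 0.03 -0.01 -0.05 0; 0.2 0.05 -0.02 -0.1 0; 0.2 0.07 -0.025 -0.14 0; 0.2 0.07 -0.025 -0.14 0; 0.2 0.07 -0.02 -0.14 0.8; 0.2 0.07 -0.02 -0.14 1.6; 0.2 0.07 -0.02 -0.14 2.4; 0.2 0.07 -0.02 -0.14 2.4'
python3 -m handwheel '0.2 0 0.01 -0.01 0.8; 0.2 0 0.01 -0.02 1.6; 0.2 0 0.02 -0.02 2.4; 0.2 0 0.03 -0.02 3.2; 0.2 0 0.03 -0.02 4; 0.2 0 0.03 -0.02 4; 0.2 0 0.03 -0.02 4; 0.2 0 0.03 -0.02 4'
```

```text
time: 6.6
ee_pos: [0.5679, 0.293, 0.1731]
eef_rot: [179.9, 0.0, 145.9]
ft_force: [-1.6, -0.8, 3.9]
opening: 0.0435
grip_force: 59.2
time: 7.6
ee_pos: [0.5717, 0.2895, 0.1654]
eef_rot: [-179.8, 0.0, 165.0]
ft_force: [-4.8, -8.4, 12.9]
opening: 0.043
grip_force: 60.3
time: 8.6
ee_pos: [0.5659, 0.2871, 0.1647]
eef_rot: [-179.5, -1.0, -163.1]
ft_force: [-31.5, -25.0, 31.4]
opening: 0.0454
grip_force: 65.6
```

```bash
python3 -m handwheel '0.9 0 0 0 0; 0.9 -0.07 0.02 0.1 0; 0.9 -0.07 0.02 0.6 -1; 0.9 -0.07 0.02 1.1 -2.3; 0.9 -0.07 0.02 1.1 -3.6; 0.9 -0.07 0.02 1.1 -4.9; 0.9 -0.07 0.02 1.1 -6; 0.9 -0.07 0.02 1.1 -6'
python3 - <<'E'
from h import *
f=manip.grab_frame("wrist");a=button(f,(318,220),36);print(a, plane(f,*a[1],.18))
x,y=map(int,a[1]);cv2.imwrite("pics/z5.png",cv2.resize(f['color'][y-55:y+55,x-70:x+70],(700,550),interpolation=3));print(x,y)
E
```

```text
time: 9.6
ee_pos: [0.5678, 0.2952, 0.2285]
eef_rot: [180.0, -0.0, 149.2]
ft_force: [-0.4, 0.3, -0.2]
opening: 0.0828
grip_force: 0.0
([317.1704238052299, 227.1140667267809], [316.3045186640471, 226.59332023575638], 509) [0.56499674 0.2950286  0.18      ]
316 226
```

View pics/z5.png

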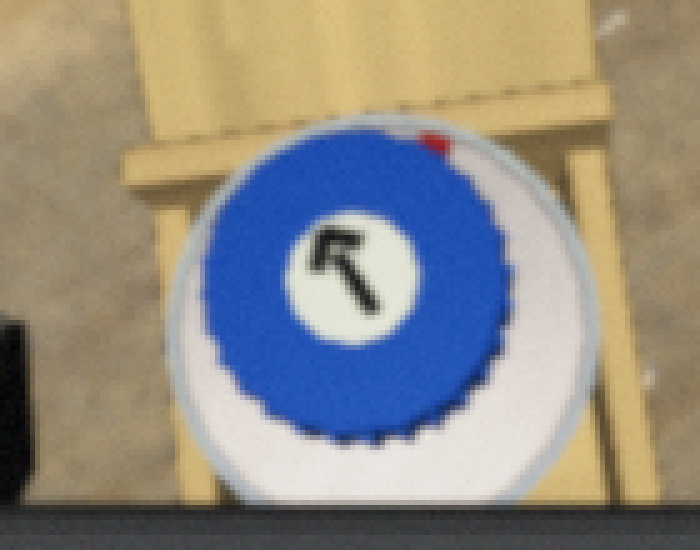

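The arrow now points about 35° left of up, with red at about (433,145). I'll work out both angles about the can's axis.

```bash
python3 - <<'E'
from h import *
c=np.array([.5645,.2948,.18]);z=np.array([-.4755,.1545,.866]);x=np.cross([.309,.951,0],z);x/=np.linalg.norm(x);y=np.cross(z,x)
def hit(f,u,v,s):
    o,d=ray(f,u,v);q=c-s*z;p=o+d*((q-o)@z)/(d@z)-q;return np.array([p@x,p@y])
def az(p):return round(float(np.degrees(np.arctan2(p[1],p[0]))),1)
W=manip.grab_frame("wrist");S=manip.grab_frame("side")
g=lambda u,v:(246+u/5,171+v/5)
print("arrow",az(hit(W,*g(318,232),0)-hit(W,*g(375,312),0)))
for s in(45,49,53):
    r=hit(W,*g(433,145),s/1e3);a=hit(S,270.5,235.8,s/1e3);b=hit(S,276.5,229.9,s/1e3)
    print(s,"red w",az(r),np.linalg.norm(r),"red s",az(a),np.linalg.norm(a),"green s",az(b),np.linalg.norm(b))
E
```

```text
arrow -155.8
45 red w 151.8 0.030361676652844994 red s 149.7 0.030252496874740464 green s -163.4 0.028871412986048103
49 red w 152.8 0.031178057355695732 red s 157.4 0.027966875505356505 green s -154.8 0.03025478347001792
53 red w 153.7 0.03200313805198405 red s 166.2 0.02625926886863961 green s -147.0 0.032259015597780674
```

The arrow is at −156° and green at −157°, which agrees within the accuracy of the measurement. One more short stroke will confirm the stop, and then I'll compare the arrow.

```bash
python3 -m handwheel '0.8 0 -0.03 -0.4 0; 0.8 0 -0.03 -0.8 0; 0.8 0 -0.03 -0.94 0; 0.5 0 -0.03 -0.94 0; 0.2 0 -0.03 -0.94 0; 0.2 0 -0.03 -0.94 0; 0.2 0 -0.03 -0.94 0; 0.2 0 -0.03 -0.94 0' 60
python3 -m handwheel '0.2 0.03 -0.01 -0.05 0; 0.2 0.05 -0.02 -0.1 0; 0.2 0.07 -0.025 -0.14 0; 0.2 0.07 -0.02 -0.14 0.8; 0.2 0.07 -0.02 -0.14 1.6; 0.2 0.07 -0.02 -0.14 2.4; 0.2 0.07 -0.02 -0.14 3.2; 0.2 0.07 -0.02 -0.14 4'
python3 -m handwheel '0.2 0 0 0 0; 0.9 0 0 0 0; 0.9 0 0 0 0; 0.9 -0.07 0.02 0.4 0; 0.9 -0.07 0.02 1.1 -1.2; 0.9 -0.07 0.02 1.1 -2.4; 0.9 -0.07 0.02 1.1 -3.6; 0.9 -0.07 0.02 1.1 -4'
python3 - <<'E'
from h import *
f=manip.grab_frame("wrist");a=button(f,(318,220),36);print(a, plane(f,*a[1],.18))
x,y=map(int,a[1]);cv2.imwrite("pics/z6.png",cv2.resize(f['color'][y-55:y+55,x-70:x+70],(700,550),interpolation=3));print(x,y)
E
```

```text
time: 10.75
ee_pos: [0.5679, 0.2928, 0.1731]
eef_rot: [180.0, 0.0, 149.1]
ft_force: [-2.2, -2.0, 4.0]
opening: 0.0436
grip_force: 59.5
time: 11.75
ee_pos: [0.5666, 0.2898, 0.1643]
eef_rot: [-179.7, -0.7, -178.8]
ft_force: [-23.4, -11.8, 19.0]
opening: 0.0442
grip_force: 63.4
time: 12.75
ee_pos: [0.5682, 0.2932, 0.2295]
eef_rot: [180.0, 0.0, 148.9]
ft_force: [0.5, -0.4, -0.2]
opening: 0.0826
grip_force: 0.0
([319.1727312582201, 225.83296799649275], [318.5240963855422, 224.3273092369478], 498) [0.56504395 0.29509792 0.18      ]
318 224
```

View pics/z6.png

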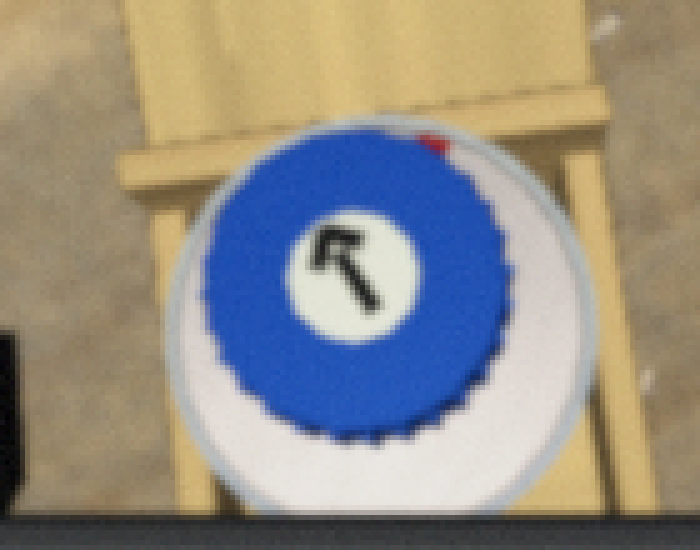

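The arrow did not move on the extra stroke (tip about (318,232), tail about (375,312)), so the cap is at its stop. It is sprung up and the gripper is clear, so I'm handing in.

```bash
python3 -m handwheel '0.9 0 0 0.3 0; 0.9 0 0 0.6 0; 0.9 0 0 0.8 0; 0.9 0 0 0.8 0; 0.9 0 0 0.8 0; 0.9 0 0 0.8 0; 0.9 0 0 0.8 0; 0.9 0 0 0.8 0'; python3 -c "
from station import manip;print(manip.finish_job())"
```

```text
time: 13.8
ee_pos: [0.5677, 0.2929, 0.2777]
eef_rot: [-180.0, -0.0, 149.1]
ft_force: [1.1, 0.4, 1.4]
opening: 0.0824
grip_force: 0.0
the job is handed in; nothing more can be done
None
```

The blue cap is open: its arrow is at the green stripe, measured to within a few degrees, and a further pressed turn did not move it; the cap sprang back up, the arm kept clear of the orange can and loose things, and I handed the job in at 13.8 s (no verdict was returned).

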